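# Close the tub lid and snap its spout cap on

### The arm

A 6-joint arm with a two-finger parallel gripper is mounted at the origin on the work surface. World frame = base frame: x ahead of the robot, y to its left, z up, the work surface at z = 0. Lengths are in mm, angles in rad, forces in N, time in s.
With the tool pointing down it reaches from about 350 to 875 mm from the base axis. Payload 4.2 kg.
Tool frame: the origin (TCP) lies at the very end of the fingers, on their centre line; the grasp point (between the pads) lies 19 mm behind it; z points along the fingers, y is the line along which they close (so a half turn about z gives the same grasp; the last joint's range is limited). The gripper opens to 85 mm and grips with 20 to 120 N. Pads are 22 mm wide; open, the fingers measure 114 mm over their backs; the gripper's body (76 mm by 85 mm) begins 54 mm behind the grasp point. The pads swing forward as they close: fully open they stand 13 mm farther back than shut.
Start: joints at [1.477, 0.385, 0.008, 0, -1.194, -0.259], TCP at [215.921, 586.496, 231.312] pointing down, gripper open.
Joint ranges: [-3.14, 3.14], [-1.21, 2.06], [-1.07, 1.41], [-3.16, 2.05], [-2.99, -0.16], [-3.1, 3.1]. Speed limits (rad/s): [2.79, 2.79, 3.14, 3.14, 3.14, 3.14].

### API

Orientations are given as a unit quaternion [x, y, z, w].
In Python, from bench import arm, viewer gives the robot as it stands. The module is installed in compiled form; this text tells all that it offers.
- The arm moves only by the shell command python3 -m jog FILE [OPENING], which reads ROWS from the file FILE. ROWS is a JSON list of rows, 1 to 10 of them, each written [[dx, dy, dz], [rx, ry, rz]]: dx, dy, dz in mm, then a rotation vector rx, ry, rz in rad; each row is the pose to reach, as a shift and turn from the pose commanded when the command began, along the tool's axes at that moment; what a row does not reach only later rows make up. A row lasts 1/10 s, in which the tool goes at most 50 mm and 0.15 rad, less where a joint would pass 70% of its speed; a pose out of reach is approached as far as the arm can. OPENING is the finger opening in mm, set as the command begins (- or left out keeps the last). The fingers move at their own pace and stop on an object; the grip force is fixed at half the most. Time passes only in rows, so rows that do not move let the fingers close. It prints the time, the measured TCP pose, the force, the opening and the grip force at its end. Input that does not fit is refused with a message, and nothing moves.
- arm.read_state(): the state, without advancing time (a new reading comes with each control period).
- viewer.get_image(name): name is "scene" or "top"; returns (picture, depth): 384x512x3 uint8, blue, green, red; 384x512 float32, mm along the optical axis (not along the pixel's ray), 0 where there is no reading.
- viewer.get_calibration(name): a dict with "K" (3x3 intrinsics, pixels), "rvec" (rotation vector, rad) and "tvec" (3), from world to camera coordinates, as OpenCV has them. Camera axes: x right, y down, z forward; pixel columns grow to the right and rows downward; lengths in mm; the calibration is good to about 2 mm. A picture is of the moment at which its call begins. get_calibration takes no time and is no camera call.
- arm.job_done(): hands the job in; it is judged then, once.
The state is a dict: "clock": time; "joints": joint angles; "joint_vel": joint speeds; "joint_efforts": joint torques, N m; "position": TCP position; "ee_rot": TCP orientation; "contact_force": force on the tool from outside, world axes, zero at the start; "wrist_torque": the same for the moment, N m; "gripper_width": finger opening in mm; "grasp_force": force on a finger pad.
Only numpy, scipy, OpenCV 4.12 (cv2) and the standard library are available. Lean on these libraries where they do the work, as an engineer would, in place of code of your own. Each camera call takes 0.05 s, during which the arm holds its last target. There are 200 camera calls.

### The job

First push the grey tub's sliding lid along its track until it clicks fully home in the closed position. Then take the loose round snap cap from the worktop and press it, open side down, onto the stud on the lid until it clicks, and keep pressing firmly so that it squeezes the sealing ring: finish while still pressing the cap down with the gripper, without letting go. Leave everything else on the worktop where it is.

Things in the scene. Friction and masses are not known exactly. Their poses are not given: they have to be found in the camera images.
- tub: grey open plastic tub, fixed to the worktop, 141 (x) by 174 (y) by 97 mm tall with the tracks; origin at the centre of its underside; the lid slides along its y axis, and +y is the opening direction. The lid's top face is 93 mm above the worktop; the track lips stand 4 mm above that along both long sides
- lid (a joint): how far the grey lid is open, in m: 0 is fully closed against the end stop, up to 0.12 open towards the tub's +y. Sliding friction is about 1 N; a spring catch resists the last 11 mm with about 3 to 6 N, clicks over at about 5 mm and then draws the lid home
- rib (a point): centre of the top edge of the lid's upright push rib: 60 mm along the tub's x, 12 mm thick along y, 24 mm tall above the lid's top face. It stands near the lid's +y end, 98 mm in +y from the stud. Axes are those of the tub. It may be pushed or pinched from above
- stud_base (a point): foot of the stud, on its axis at the lid's top face; axes are those of the tub, z up. The stud is a grey upright pin, 23 mm in diameter, 30 mm tall, its top 8 mm tapering to 13 mm. Round its foot lies a black rubber sealing ring, 44 mm in diameter, its top 5 mm above the lid's top face
- stud_top (a point): centre of the stud's top, 30 mm above its foot. Four sprung nubs stand out 3 mm from the stud, 13 mm above its foot: the cap's rim meets them when 16 mm above the foot, must be pushed with about 6 to 10 N past 11 mm, then snaps down with the force dropping, and rests on the ring at 5 mm
- seal (a joint): how far the sprung sealing ring is squeezed down, in m: 0 free, 0.0025 fully squeezed; it takes about 1.5 N to start and 3 N more for every mm, then it is solid
- cap: loose round white plastic snap cap standing open side down, 40 mm outer diameter, 34 mm tall, closed flat top, 30 g; origin at the centre of its open rim (underside), z up through its top. The mouth inside the rim is 25.4 mm wide, a loose fit on the stud. Best gripped across its side wall from above
- pump: bystander: white pump dispenser, 68 mm diameter, 160 mm tall; origin at the centre of its underside
- glass_bottle: bystander: empty clear glass bottle, 62 mm diameter, 170 mm tall; origin at the centre of its underside
- funnel: bystander: green plastic funnel standing on its wide mouth, 100 mm wide, 100 mm tall; origin at the centre of its underside
- mug: bystander: white ceramic cup, 76 mm diameter, 85 mm tall; origin at the centre of its underside
- clothes_peg: bystander: wooden clothes peg lying flat, 74 by 17 by 10 mm, long along its x; origin at the centre of its underside
- jar_lid: bystander: flat white jar lid, 66 mm diameter, 15 mm tall, solid; origin at the centre of its underside
- brush: bystander: flat hand brush with a wooden handle, lying flat, about 170 mm long along its x; origin under its middle
Not all that is in view belongs to the job. Several things have the shape of the tub; the one meant has the colours described above.

How it is judged (in metres and radians):
On the way, in this order (a step that is already met when the one before it is completed fails the run):
1. the lid is pushed home past its catch while the cap is still off the stud (value of joint lid below 0.003 m and distance between cap and stud_base above 0.05 m), for 0.2 s.
2. the cap has clicked past the nubs of the stud (z of cap in the frame of stud_base below 0.0075 m and horizontal distance between cap and stud_base below 0.004 m and angle between cap's own z axis and vertical below 0.12 rad and value of joint lid below 0.003 m), for 0.1 s.
At the end, for the whole second after the job is handed in: lid within 3 mm of closed; cap upright (0.12 rad), within 4 mm of the stud's axis, its rim less than 6 mm above the stud's foot (past the click), at rest, the fingers still pressing on it so that the ring is squeezed by more than 0.7 mm (about 4 N) (value of joint lid below 0.003 m and z of cap in the frame of stud_base below 0.006 m and horizontal distance between cap and stud_base below 0.004 m and angle between cap's own z axis and vertical below 0.12 rad and value of joint seal above 0.0007 m and contact force between the fingers and cap above 2 N and linear speed of cap below 0.02 m/s); the arm keeps its last pose, push and grip.
It fails at once if a bystander is moved more than 25 mm or knocked over (distance of any of pump, glass_bottle, funnel, mug, clothes_peg, jar_lid, brush from where it was at the start of the episode above 0.025 m or angle between any of pump, glass_bottle, funnel, mug's own z axis and vertical above 0.7 rad).
It also fails if it takes over 62 s, if anything falls off the work surface, if the arm or the gripper's body presses on something with over 40 N, if the wrist force passes 120 N, or if a joint passes its speed limit or range.

## Working session

There is one attempt and no reset: what is moved stays moved. The work goes in short steps, Python scripts to look and compute and a shell command to move; the robot and the scene stay as the last step left them, time stands still between calls to the robot, and variables do not carry over. Pictures are saved under pics/ and viewed, at most 10 in all, crops included, and the job is handed in when it is done.

```bash
mkdir -p pics
cat > h.py <<'E'
import numpy as np,cv2
from bench import arm,viewer
from scipy.spatial.transform import Rotation as R
def grab(n):
    im,d=viewer.get_image(n); np.savez(f'{n}.npz',im=im,d=d); return im,d
def load(n):
    z=np.load(f'{n}.npz'); return z['im'],z['d']
def cal(n):
    c=viewer.get_calibration(n); return np.array(c['K']),cv2.Rodrigues(np.array(c['rvec'],float))[0],np.array(c['tvec'],float).ravel()
def ptmap(n,d):
    K,Rm,t=cal(n); v,u=np.mgrid[:d.shape[0],:d.shape[1]]
    p=np.stack([(u-K[0,2])/K[0,0]*d,(v-K[1,2])/K[1,1]*d,d],-1)
    return (p-t)@Rm
def onplane(n,u,v,z):
    K,Rm,t=cal(n); r=Rm.T@np.linalg.inv(K)@[u,v,1]; c=-Rm.T@t
    return c+r*(z-c[2])/r[2]
E
python3 - <<'E'
from h import *
for n in('scene','top'):
    im,d=grab(n); cv2.imwrite(f'pics/{n}1.png',cv2.resize(im,(800,600),interpolation=cv2.INTER_CUBIC))
    K,Rm,t=cal(n); print(n,K.round(1).tolist(),(-Rm.T@t).round(),Rm.round(2).tolist())
s=arm.read_state(); print(s)
E
```

```text
scene [[352.2, 0.0, 257.4], [0.0, 352.2, 190.2], [0.0, 0.0, 1.0]] [1017. -559.  896.] [[0.7, 0.71, -0.01], [0.5, -0.51, -0.7], [-0.5, 0.49, -0.71]]
top [[447.8, 0.0, 259.1], [0.0, 447.8, 191.6], [0.0, 0.0, 1.0]] [ 288.   -8. 1432.] [[0.01, -1.0, -0.01], [-0.99, -0.01, -0.13], [0.13, 0.01, -0.99]]
{'clock': 0.1, 'joints': array([ 1.47661073e+00,  3.85476595e-01,  6.78123975e-03, -4.11549156e-04,
       -1.19394985e+00, -2.58554007e-01]), 'joint_vel': array([-0.00091984, -0.00130607,  0.00275912,  0.00161296,  0.00151559,
       -0.00072231]), 'joint_efforts': array([-7.90387139e-05, -3.93317628e+01,  1.88929528e+01,  4.19797763e+00,
       -2.59274660e-03,  7.19226449e-06]), 'position': array([215.75813728, 586.04886335, 230.34361124]), 'ee_rot': array([ 9.84473362e-01, -1.75531500e-01, -1.14730970e-04,  9.37019075e-04]), 'contact_force': array([-0.66064406,  0.02253585,  0.4111047 ]), 'wrist_torque': array([ 0.06187802, -0.0256943 , -0.03062861]), 'grasp_force': 0.0, 'gripper_width': 85.3222807175726}
```

View pics/scene1.png

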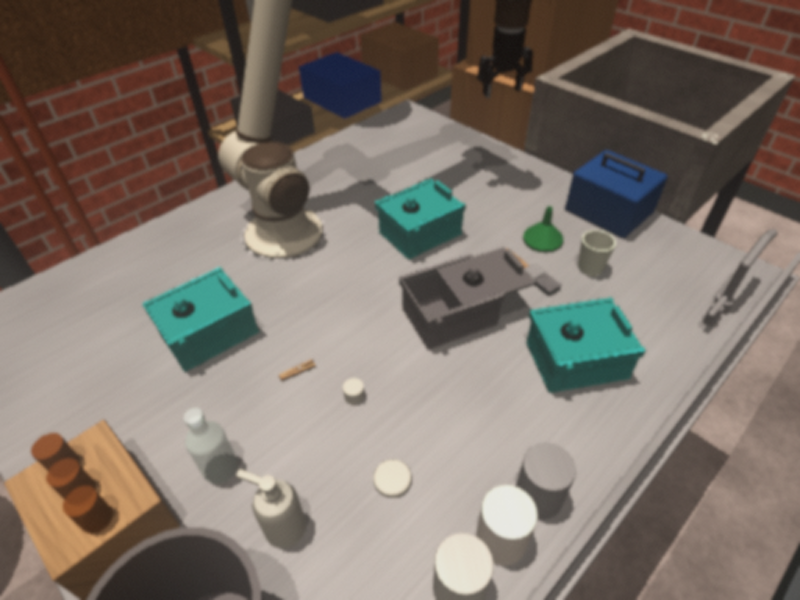

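View pics/top1.png

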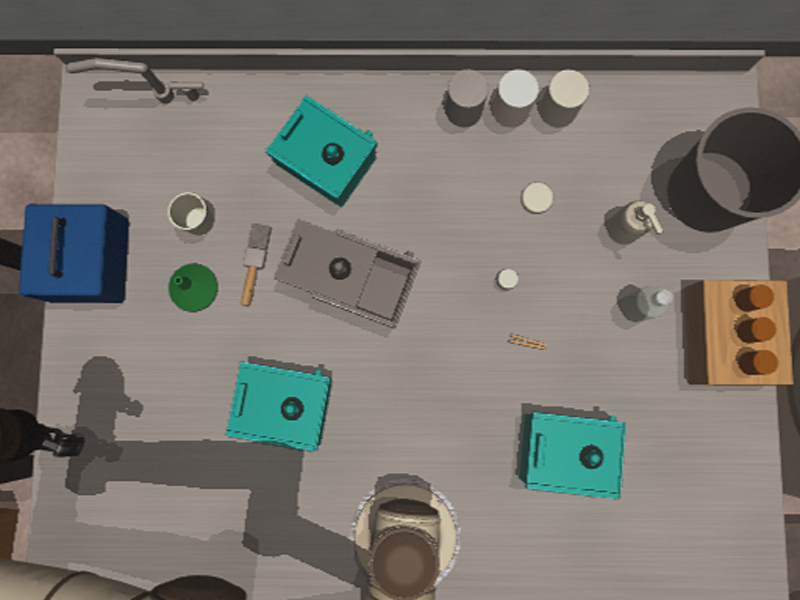

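The scene view shows the grey tub at about (465,295) with its lid open, the cap at (353,390) and the jar lid at (392,478). In the top view the rib is near (292,248), the stud at (340,268), the cap at (507,279) and the peg at (527,341). I'll measure these more closely in enlarged crops.

Run:
```python
from h import *
a,da=load('top'); b,db=load('scene')
c1=cv2.resize(a[130:220,165:345],None,fx=4.4,fy=4.4,interpolation=cv2.INTER_CUBIC)  # 792x396
cv2.imwrite('pics/ctop.png',c1)
c2=cv2.resize(b[145:275,200:373],None,fx=4.5,fy=4.5,interpolation=cv2.INTER_CUBIC)
cv2.imwrite('pics/cscene.png',c2)
for n,d in(('top',da),('scene',db)):
    P=ptmap(n,d)
    # cap
    m=(d>0)&(P[...,2]>25)&(P[...,2]<42)
    k,l,s,c=cv2.connectedComponentsWithStats(m.astype('uint8'))
    for i in range(1,k):
        if 20<s[i,4]<400: q=P[l==i]; print(n,'cap?',c[i].round(1),s[i,4],q.mean(0).round(1),np.percentile(q[:,2],[5,50,95]).round(1))
    for z0,z1 in((86,95.5),(98.5,130)):
        m=(d>0)&(P[...,2]>z0)&(P[...,2]<z1)&(P[...,0]>350)&(P[...,0]<700)&(P[...,1]>-100)&(P[...,1]<350)
        k,l,s,c=cv2.connectedComponentsWithStats(m.astype('uint8'))
        for i in range(1,k):
            if s[i,4]>12: 
                q=P[l==i]; print(n,z0,c[i].round(1),s[i,4],q.mean(0).round(1),np.percentile(q[:,2],[5,50,95]).round(1),cv2.minAreaRect(q[:,:2].astype('float32')))
```

```text
top cap? [103.9  58.3] 60 [904.6 517.   30.7] [25.3 29.6 40. ]
top cap? [355.3  74.6] 54 [ 851.3 -306.4   33. ] [26.2 32.6 41.2]
top cap? [295.8  75. ] 48 [ 849.  -113.2   32.8] [25.7 32.2 39.8]
top cap? [322.2  74.9] 36 [ 849.7 -198.9   33.3] [26.3 32.7 41.7]
top cap? [473.3 108.8] 175 [ 738.1 -682.4   33.6] [25.9 33.4 40.7]
top cap? [225.2 116.4] 62 [709.3 114.4  33.5] [25.6 34.  40.6]
top cap? [437.8 132.6] 88 [ 658.8 -565.2   34. ] [26.  34.  41.2]
top cap? [118.9 134.9] 52 [646.3 454.5  33.4] [26.2 34.3 41.2]
top cap? [131.6 144.4] 23 [615.5 412.9  32.4] [27.4 31.8 39. ]
top cap? [ 77.8 166. ] 134 [544.6 580.8  33.5] [25.5 33.8 41.2]
top cap? [395.8 150.7] 28 [ 599.2 -429.5   34.3] [27.7 34.4 40.4]
top cap? [251.  166.5] 21 [545.9  29.9  32.6] [25.4 31.9 40.1]
top cap? [123.1 183.2] 254 [489.9 434.2  32.9] [25.6 32.4 41.2]
top cap? [325.  177.9] 126 [ 510.3 -204.    34.2] [29.  34.7 38.7]
top cap? [442.8 214.5] 141 [ 397.5 -569.5   33.4] [26.1 33.1 40.6]
top cap? [336.4 278.4] 25 [ 198.7 -235.6   33.5] [26.8 34.7 40.5]
top 86 [212.1 117.2] 113 [688.5 149.5  92.3] [88.6 92.3 95.2
[... 3379 characters left out ...]
5117), 69.36131286621094)
scene 86 [286.5 196.9] 149 [533.9  32.9  90.9] [86.4 91.1 95. ] ((526.8745727539062, 31.723098754882812), (222.4833221435547, 110.21961975097656), 30.361101150512695)
scene 86 [347.9 203.1] 114 [687.4 143.5  93. ] [90.1 93.4 95.2] ((679.5463256835938, 146.40899658203125), (40.37010955810547, 77.24945831298828), 0.30551785230636597)
scene 98.5 [328.4 167.1] 101 [554.5 216.3 111.4] [ 99.6 113.6 118.9] ((553.1823120117188, 218.67657470703125), (14.378886222839355, 61.76982498168945), 68.06476593017578)
scene 98.5 [302.4 176.4] 83 [521.5 122.9 109.7] [ 98.8 108.3 124.1] ((521.0410766601562, 121.81013488769531), (44.32926940917969, 28.35307502746582), 22.059473037719727)
```

View pics/ctop.png

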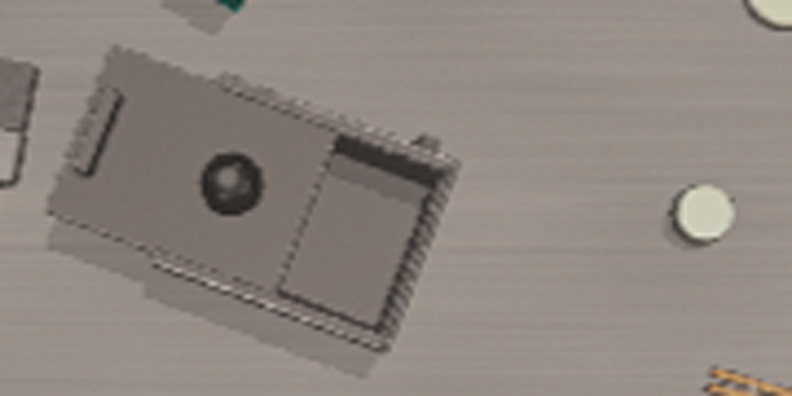

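View pics/cscene.png

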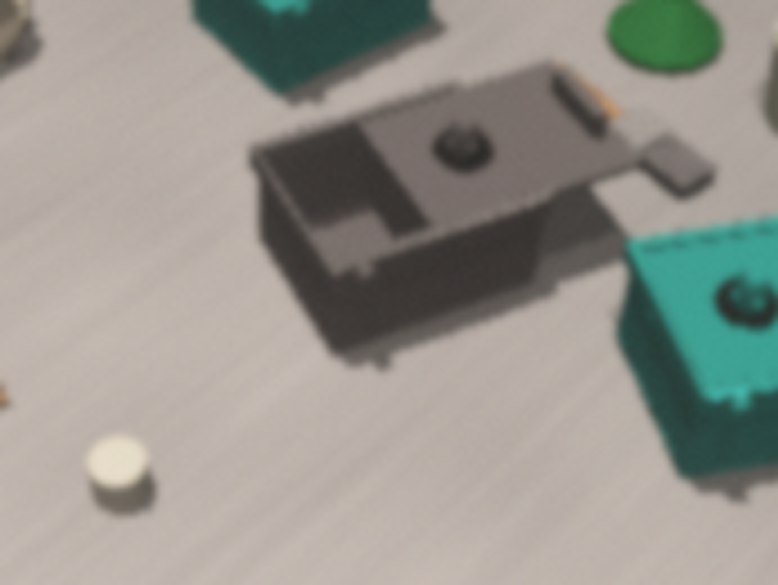

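The top crop shows the ring centred at (232,184), the rib at about (98,133) and the cap top at (706,213). In the scene crop the cap top is at (117,462), the ring at (463,149) and the rib top at about (583,95).

```bash
cat >> h.py <<'E'
def tri(ut,us):
    A=[];
    P=[];
    for n,(u,v) in(('top',ut),('scene',us)):
        K,Rm,t=cal(n); P.append(K@np.c_[Rm,t])
    X=cv2.triangulatePoints(P[0],P[1],np.array(ut,float).reshape(2,1),np.array(us,float).reshape(2,1)).ravel(); return X[:3]/X[3]
def togo(p,yaw):
    "shift in tool axes to world TCP p; tool-y aligned with world yaw (mod pi), tool down"
    s=arm.read_state(); R0=R.from_quat(s['ee_rot']).as_matrix()
    best=None
    for w in(yaw,yaw+np.pi):
        y=np.array([np.cos(w),np.sin(w),0]); z=np.array([0,0,-1.]); M=np.c_[np.cross(y,z),y,z]
        r=R.from_matrix(R0.T@M).as_rotvec()
        if best is None or np.linalg.norm(r)<np.linalg.norm(best): best=r
    d=R0.T@(np.array(p)-s['position']); print('pos',s['position'].round(1),'shift',d.round(1),'rot',best.round(3),'F',s['contact_force'].round(1),'w',round(s['gripper_width'],1)); return d,best
E
python3 - <<'E'
from h import *
T=lambda x,y:((x+.5)/4.4-.5+165,(y+.5)/4.4-.5+130)
S=lambda x,y:((x+.5)/4.5-.5+200,(y+.5)/4.5-.5+145)
for n,a,b in(('cap',(706,213),(117,462)),('ring',(232,184),(463,149)),('rib',(98,133),(583,95))):
    print(n,tri(T(*a),S(*b)).round(1),end=' ')
    z={'cap':34,'ring':98,'rib':117}[n]; print(onplane('top',*T(*a),z).round(1),onplane('scene',*S(*b),z).round(1))
# tub outline angle from lip edges (top view)
a=onplane('top',*T(455,163),97);b=onplane('top',*T(388,348),97);c=onplane('top',*T(112,45),93);e=onplane('top',*T(50,212),93)
for p,q in((a,b),(c,e),(a,c),(b,e)): print(np.degrees(np.arctan2(*(q-p)[1::-1])).round(1),np.linalg.norm(q-p).round())
print((a+b)/2,(c+e)/2)
togo([555,222,200],np.radians(69.8))
E
```

```text
cap [ 509.9 -204.4   34. ] [ 510.1 -204.2   34. ] [ 509.7 -204.7   34. ]
ring [518.1 129.6  97.2] [518.2 129.7  98. ] [518.3 128.4  98. ]
rib [551.5 221.4 111.7] [549.5 219.6 117. ] [555.7 218.  117. ]
160.6 136.0
161.4 124.0
70.9 253.0
68.3 252.0
[469.88993858  -0.90570264  97.        ] [557.70102488 235.48580765  93.        ]
pos [215.8 586.  230.3] shift [444.2 224.3  30.8] rot [ 0.002 -0.    -0.   ] F [-0.7  0.   0.4] w 85.3
```

```bash
echo '[[[44, 23, 0], [0, 0, 0]], [[88, 45, 0], [0, 0, 0]], [[132, 68, 0], [0, 0, 0]], [[177, 90, 0], [0, 0, 0]], [[221, 113, 0], [0, 0, 0]], [[265, 136, 0], [0, 0, 0]], [[309, 158, 0], [0, 0, 0]], [[353, 181, 0], [0, 0, 0]], [[397, 203, 0], [0, 0, 0]], [[441.5, 226, 30], [0, 0, 0]]]' > next.json && python3 -m jog next.json 40; echo '[[[0, 0, 30], [0, 0, 0]], [[0, 0, 40], [0, 0, 0]], [[0, 0, 40], [0, 0, 0]]]' > next.json && python3 -m jog next.json 40
python3 - <<'E'
from h import *
togo([552.3,221.2,98],np.radians(69.8))
im,d=grab('top'); c=im[90:230,130:310]; cv2.imwrite('pics/a1.png',cv2.resize(c,None,fx=4.2,fy=4.2,interpolation=cv2.INTER_CUBIC))
E
```

```text
clock: 1.1
position: [550.6, 226.3, 208.8]
ee_rot: [0.984, -0.175, 0.003, -0.002]
contact_force: [0.1, 1.3, 0.6]
gripper_width: 40.0
grasp_force: 0.0
clock: 1.4
position: [546.2, 226.6, 163.7]
ee_rot: [0.984, -0.175, -0.002, 0.002]
contact_force: [-0.6, -0.1, 0.3]
gripper_width: 39.9
grasp_force: 0.0
pos [546.2 226.6 163.7] shift [ 7.7  2.7 65.7] rot [ 0.004  0.003 -0.   ] F [-0.6 -0.1  0.3] w 39.9
```

```bash
echo '[[[0, 0, 0], [0, 0, 0]], [[0, 0, 0], [0, 0, 0]], [[0, 0, 0], [0, 0, 0]], [[0, 0, 0], [0, 0, 0]]]' > next.json && python3 -m jog next.json -
python3 - <<'E'
from h import *
togo([552.3,221.2,98],np.radians(69.8))
E
```

```text
clock: 1.85
position: [547.3, 227.7, 166.4]
ee_rot: [0.985, -0.175, 0.0, -0.0]
contact_force: [0.1, -0.3, 0.1]
gripper_width: 40.0
grasp_force: 0.0
pos [547.3 227.7 166.4] shift [ 6.9  4.4 68.4] rot [-0.001 -0.001  0.   ] F [ 0.1 -0.3  0.1] w 40.0
```

```bash
echo '[[[7, 4.5, 20], [0, 0, 0]], [[7, 4.5, 45], [0, 0, 0]], [[7, 4.5, 60], [0, 0, 0]], [[7, 4.5, 68], [0, 0, 0]], [[7, 4.5, 68], [0, 0, 0]], [[7, 4.5, 68], [0, 0, 0]]]' > next.json && python3 -m jog next.json 30
python3 - <<'E'
from h import *
togo([552.3,221.2,98],np.radians(69.8))
im,d=grab('scene'); c=im[130:235,230:390]; cv2.imwrite('pics/a1.png',cv2.resize(c,None,fx=4.5,fy=4.5,interpolation=cv2.INTER_CUBIC))
E
```

```text
clock: 2.45
position: [552.9, 220.9, 98.4]
ee_rot: [0.985, -0.175, 0.001, -0.0]
contact_force: [-0.3, -0.9, -0.2]
gripper_width: 30.0
grasp_force: 0.0
pos [552.9 220.9  98.4] shift [-0.6 -0.1  0.4] rot [-0.001 -0.001  0.   ] F [-0.3 -0.9 -0.2] w 30.0
```

View pics/a1.png

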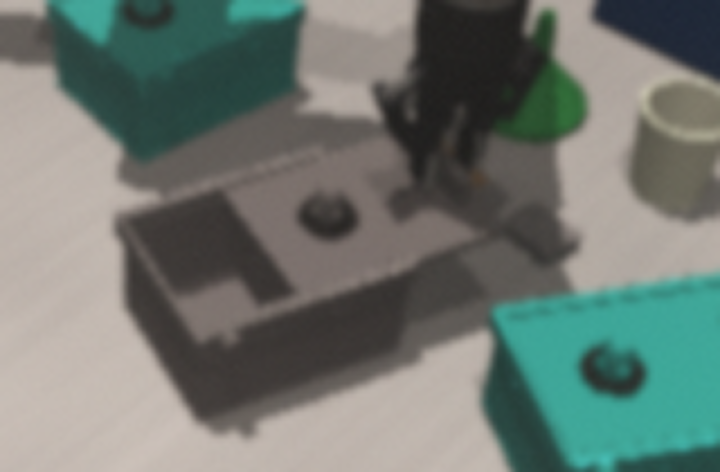

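The fingers straddle the rib at about (430,180). Now I'll push along tool +y.

```bash
echo '[[[0, 8, 0], [0, 0, 0]], [[0, 16, 0], [0, 0, 0]], [[0, 24, 0], [0, 0, 0]], [[0, 32, 0], [0, 0, 0]], [[0, 40, 0], [0, 0, 0]], [[0, 48, 0], [0, 0, 0]], [[0, 56, 0], [0, 0, 0]], [[0, 62, 0], [0, 0, 0]], [[0, 66, 0], [0, 0, 0]], [[0, 68, 0], [0, 0, 0]]]' > next.json && python3 -m jog next.json -; echo '[[[0, 2, 0], [0, 0, 0]], [[0, 4, 0], [0, 0, 0]], [[0, 5, 0], [0, 0, 0]]]' > next.json && python3 -m jog next.json -;echo '[[[0, 2, 0], [0, 0, 0]], [[0, 4, 0], [0, 0, 0]], [[0, 5, 0], [0, 0, 0]]]' > next.json && python3 -m jog next.json -;echo '[[[0, 2, 0], [0, 0, 0]], [[0, 4, 0], [0, 0, 0]], [[0, 5, 0], [0, 0, 0]]]' > next.json && python3 -m jog next.json -
```

```text
clock: 3.5
position: [528.5, 156.3, 97.5]
ee_rot: [0.984, -0.176, -0.0, 0.0]
contact_force: [0.9, 0.7, 0.4]
gripper_width: 30.1
grasp_force: 0.4
clock: 3.8
position: [526.9, 152.0, 97.5]
ee_rot: [0.984, -0.175, -0.0, 0.0]
contact_force: [0.4, 0.7, 0.3]
gripper_width: 29.9
grasp_force: 0.4
clock: 4.1
position: [525.2, 147.1, 97.5]
ee_rot: [0.984, -0.176, -0.0, 0.0]
contact_force: [-0.5, 1.0, 0.1]
gripper_width: 30.1
grasp_force: 0.4
clock: 4.4
position: [523.7, 143.1, 97.6]
ee_rot: [0.984, -0.175, 0.0, -0.001]
contact_force: [-0.4, 4.6, -1.7]
gripper_width: 29.8
grasp_force: 1.8
```

```bash
for i in 1; do echo '[[[0, 1, 0], [0, 0, 0]], [[0, 2, 0], [0, 0, 0]], [[0, 3, 0], [0, 0, 0]]]' > next.json && python3 -m jog next.json -; done; echo '[[[0, 1, 0], [0, 0, 0]], [[0, 2, 0], [0, 0, 0]], [[0, 3, 0], [0, 0, 0]]]' > next.json && python3 -m jog next.json -; echo '[[[0, 1, 0], [0, 0, 0]], [[0, 2, 0], [0, 0, 0]], [[0, 3, 0], [0, 0, 0]]]' > next.json && python3 -m jog next.json -
```

```text
clock: 4.7
position: [522.3, 139.2, 97.6]
ee_rot: [0.984, -0.175, -0.0, 0.001]
contact_force: [0.2, 1.3, 0.2]
gripper_width: 30.1
grasp_force: 0.1
clock: 5.0
position: [521.4, 136.6, 97.6]
ee_rot: [0.984, -0.176, -0.0, 0.0]
contact_force: [0.1, -0.2, 0.0]
gripper_width: 30.0
grasp_force: 0.0
clock: 5.3
position: [521.3, 135.8, 97.7]
ee_rot: [0.984, -0.175, 0.001, -0.002]
contact_force: [-0.2, 8.5, -3.0]
gripper_width: 30.1
grasp_force: 3.9
```

```bash
echo '[[[0, 1, 0], [0, 0, 0]], [[0, 1, 0], [0, 0, 0]], [[0, 1, 0], [0, 0, 0]]]' > next.json && python3 -m jog next.json -; echo '[[[0, -3, 0], [0, 0, 0]], [[0, -7, 0], [0, 0, 0]], [[0, -7, 0], [0, 0, 0]], [[0, -7, -30], [0, 0, 0]], [[0, -7, -70], [0, 0, 0]], [[0, -7, -110], [0, 0, 0]], [[0, -7, -110], [0, 0, 0]]]' > next.json && python3 -m jog next.json -; echo '[[[15, 45, 0], [0, 0, 0]], [[30, 90, 0], [0, 0, 0]], [[45, 135, 0], [0, 0, 0]], [[60, 180, 0], [0, 0, 0]], [[75, 225, 0], [0, 0, 0]], [[90, 270, 0], [0, 0, 0]], [[105, 315, 0], [0, 0, 0]], [[107, 330, 0], [0, 0, 0]], [[107, 330, 0], [0, 0, 0]]]' > next.json && python3 -m jog next.json 65
python3 - <<'E'
from h import *
togo([510,-204.4,20],np.radians(69.8))
im,d=grab('top'); b,db=grab('scene')
c=np.hstack([cv2.resize(im[130:220,190:280],(400,400),interpolation=cv2.INTER_CUBIC),cv2.resize(b[140:230,240:330],(400,400),interpolation=cv2.INTER_CUBIC)]); cv2.imwrite('pics/b1.png',c)
E
```

```text
clock: 5.6
position: [521.3, 135.8, 97.7]
ee_rot: [0.985, -0.175, 0.001, -0.002]
contact_force: [-0.3, 9.7, -3.4]
gripper_width: 29.6
grasp_force: 4.0
clock: 6.3
position: [525.8, 140.7, 214.0]
ee_rot: [0.985, -0.175, 0.005, -0.003]
contact_force: [0.0, 1.3, 0.2]
gripper_width: 30.2
grasp_force: 0.0
clock: 7.2
position: [507.8, -208.8, 206.9]
ee_rot: [0.984, -0.178, -0.001, 0.0]
contact_force: [-0.4, 0.7, 0.3]
gripper_width: 65.2
grasp_force: 0.0
pos [ 507.8 -208.8  206.9] shift [  0.8  -5.  186.9] rot [ 0.     0.002 -0.004] F [-0.4  0.7  0.3] w 65.2
```

View pics/b1.png

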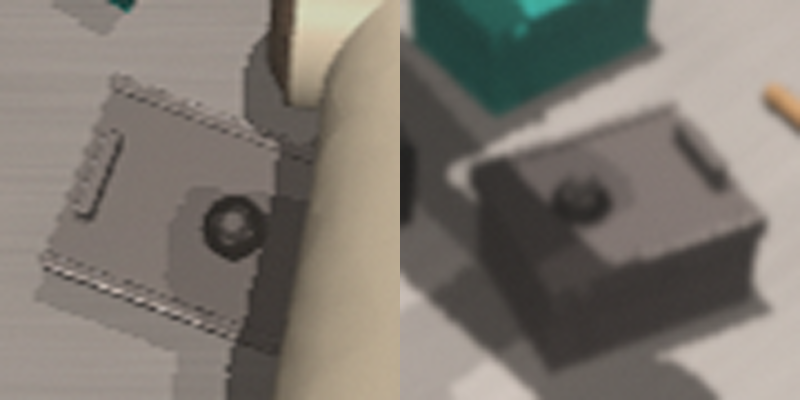

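In both panels the lid is home. The ring is at (234,228) in the top panel and (180,201) in the scene panel. Next I'll go down over the cap.

```bash
echo '[[[1, -5, 45], [0, 0, 0]], [[1, -5, 90], [0, 0, 0]], [[1, -5, 130], [0, 0, 0]], [[1, -5, 150], [0, 0, 0]], [[1, -5, 150], [0, 0, 0]]]' > next.json && python3 -m jog next.json 65
python3 - <<'E'
from h import *
togo([510,-204.4,8],np.radians(69.8))
T=lambda x,y:((x+.5)*.225-.5+190,(y+.5)*.225-.5+130)
S=lambda x,y:((x+.5)*.225-.5+240,(y+.5)*.225-.5+140)
r=tri(T(234,228),S(180,201)); print('ring',r.round(1),onplane('top',*T(234,228),98).round(1),onplane('scene',*S(180,201),98).round(1))
rt=onplane('top',*T(98,175),117); print('rib',rt.round(1))
for n in('top','scene'):
    _,d=load(n); P=ptmap(n,d); q=P[(P[...,2]>104)&(P[...,2]<119)&(d>0)&(abs(P[...,0]-527)<45)&(abs(P[...,1]-147)<30)]
    print(n,len(q),cv2.minAreaRect(q[:,:2].astype('float32')))
    q=P[(P[...,2]>104)&(P[...,2]<126)&(d>0)&(np.hypot(P[...,0]-493,P[...,1]-56)<25)]; print(len(q),q.mean(0).round(1))
E
```

```text
clock: 7.8
position: [509.5, -200.5, 54.6]
ee_rot: [0.985, -0.175, -0.004, 0.0]
contact_force: [-0.6, -0.8, -0.4]
gripper_width: 65.0
grasp_force: 0.0
pos [ 509.5 -200.5   54.6] shift [ 2.2  3.4 46.5] rot [0.002 0.007 0.002] F [-0.6 -0.8 -0.4] w 65.0
ring [489.2  53.5  98. ] [489.6  54.   98. ] [488.6  52.6  98. ]
rib [522.2 144.8 117. ]
top 73 ((524.1502075195312, 144.82229614257812), (12.258277893066406, 59.80382537841797), 69.79403686523438)
55 [488.9  53.  116.9]
scene 71 ((525.7050170898438, 143.66880798339844), (14.416440963745117, 59.36906814575195), 70.64836120605469)
55 [493.6  47.8 115.6]
```

```bash
echo '[[[2, 3, 20], [0, 0, 0]], [[2, 3, 38], [0, 0, 0]], [[2, 3, 46], [0, 0, 0]], [[2, 3, 46], [0, 0, 0]]]' > next.json && python3 -m jog next.json 65; echo '[[[0, 0, 0], [0, 0, 0]], [[0, 0, 0], [0, 0, 0]], [[0, 0, 0], [0, 0, 0]], [[0, 0, 0], [0, 0, 0]], [[0, 0, 0], [0, 0, 0]], [[0, 0, 0], [0, 0, 0]]]' > next.json && python3 -m jog next.json 30
python3 - <<'E'
from h import *
togo([510,-204.4,8],np.radians(69.8))
E
```

```text
clock: 8.2
position: [512.7, -205.3, 11.8]
ee_rot: [0.985, -0.175, -0.0, 0.0]
contact_force: [0.1, 0.7, 1.1]
gripper_width: 65.1
grasp_force: 0.0
clock: 8.8
position: [513.7, -206.0, 13.4]
ee_rot: [0.985, -0.175, 0.002, -0.0]
contact_force: [-0.4, 1.9, 6.7]
gripper_width: 37.9
grasp_force: 60.5
pos [ 513.7 -206.    13.4] shift [-4.1 -0.2  5.3] rot [-0.001 -0.003  0.   ] F [-0.4  1.9  6.7] w 37.9
```

```bash
echo '[[[0, 0, -20], [0, 0, 0]], [[0, 0, -60], [0, 0, 0]], [[0, 0, -100], [0, 0, 0]], [[0, 0, -140], [0, 0, 0]], [[0, 0, -170], [0, 0, 0]], [[0, 0, -170], [0, 0, 0]], [[0, 0, -170], [0, 0, 0]]]' > next.json && python3 -m jog next.json -
python3 - <<'E'
from h import *
togo([489.8,53,180],np.radians(69.8))
b,d=grab('scene'); a,d2=grab('top')
K,Rm,t=cal('scene'); s=arm.read_state(); p=K@(Rm@s['position']+t); u,v=(p[:2]/p[2]).astype(int); print(u,v)
c=b[v-50:v+40,u-50:u+50]; cv2.imwrite('pics/c1.png',cv2.resize(c,(660,594),interpolation=cv2.INTER_CUBIC))
E
```

```text
clock: 9.5
position: [512.4, -205.8, 182.4]
ee_rot: [0.984, -0.176, 0.001, -0.0]
contact_force: [0.4, -1.0, -0.5]
gripper_width: 37.9
grasp_force: 60.1
pos [ 512.4 -205.8  182.4] shift [-110.7 -235.1    2.5] rot [-0.001 -0.002 -0.001] F [ 0.4 -1.  -0.5] w 37.9
221 215
```

View pics/c1.png

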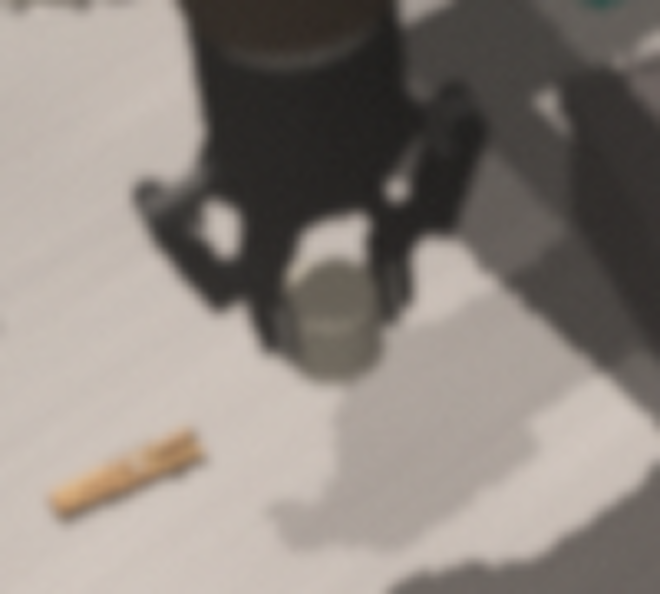

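The cap is held upright; its top centre is at (337,288) in the crop. I'll check how far it sits from the TCP.

Run:
```python
from h import *
s=arm.read_state(); R0=R.from_quat(s['ee_rot']).as_matrix()
ex=(337.5)/6.6-.5+171; ey=(288.5)/6.6-.5+165
for z in(200,203,206):
    p=onplane('scene',ex,ey,z); print(z,p.round(1),(R0.T@(p-s['position'])).round(1))
b,d=load('scene'); P=ptmap('scene',d)
u,v=int(round(ex)),int(round(ey)); print(P[v-3:v+3,u-2:u+3].reshape(-1,3).mean(0).round(1), P[v-4:v+14,u].round(0).tolist())
```

```text
200 [ 505.8 -198.2  200. ] [ -8.   -5.2 -19.5]
203 [ 508.  -199.7  203. ] [ -5.4  -4.5 -22.5]
206 [ 510.2 -201.3  206. ] [ -2.8  -3.8 -25.5]
[ 507.  -197.6  203.4] [[497.0, -189.0, 202.0], [501.0, -192.0, 205.0], [506.0, -197.0, 208.0], [505.0, -196.0, 203.0], [508.0, -198.0, 203.0], [512.0, -201.0, 204.0], [515.0, -204.0, 205.0], [516.0, -205.0, 203.0], [519.0, -208.0, 204.0], [522.0, -211.0, 205.0], [524.0, -212.0, 203.0], [525.0, -213.0, 200.0], [525.0, -214.0, 197.0], [524.0, -214.0, 193.0], [525.0, -215.0, 191.0], [527.0, -216.0, 189.0], [523.0, -214.0, 180.0], [526.0, -216.0, 180.0]]
```

```bash
echo '[[[-18, -40, 0], [0, 0, 0]], [[-36, -80, 0], [0, 0, 0]], [[-54, -120, 0], [0, 0, 0]], [[-72, -160, 0], [0, 0, 0]], [[-90, -200, 0], [0, 0, 0]], [[-103, -225, 0], [0, 0, 0]], [[-107, -233, 0], [0, 0, 0]], [[-107, -233, 20], [0, 0, 0]], [[-107, -233, 36], [0, 0, 0]], [[-107, -233, 36], [0, 0, 0]]]' > next.json && python3 -m jog next.json -; echo '[[[0, 0, 0], [0, 0, 0]], [[0, 0, 0], [0, 0, 0]]]' > next.json && python3 -m jog next.json -
python3 - <<'E'
from h import *
togo([492.8,50.3,143],np.radians(69.8))
b,d=grab('scene'); a,d2=grab('top')
cb=cv2.resize(b[135:225,240:330],(400,400),interpolation=cv2.INTER_CUBIC); ca=cv2.resize(a[130:220,190:280],(400,400),interpolation=cv2.INTER_CUBIC)
cv2.imwrite('pics/d1.png',np.hstack([ca,cb]))
E
```

```text
clock: 10.6
position: [490.4, 48.5, 142.6]
ee_rot: [0.984, -0.176, -0.003, 0.002]
contact_force: [-0.3, -0.7, -0.0]
gripper_width: 37.8
grasp_force: 60.3
clock: 10.8
position: [493.1, 49.4, 146.2]
ee_rot: [0.984, -0.176, 0.0, -0.0]
contact_force: [0.0, 0.0, 0.4]
gripper_width: 38.0
grasp_force: 60.3
pos [493.1  49.4 146.2] shift [-0.6 -0.8  3.2] rot [-0.    -0.001 -0.001] F [0.  0.  0.4] w 38.0
```

View pics/d1.png

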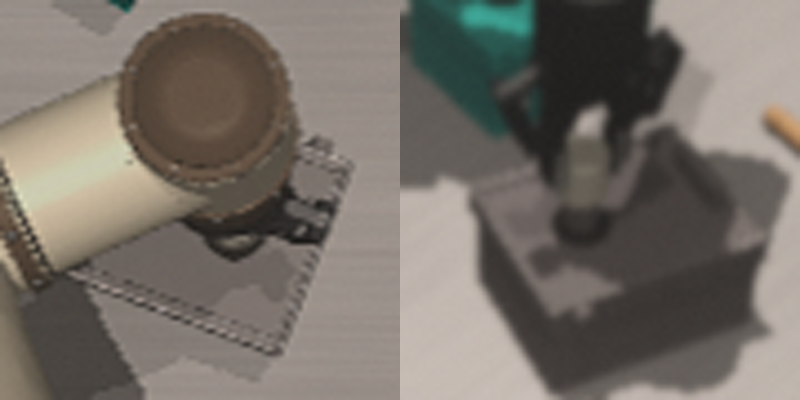

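The top panel is blocked by the arm. In the scene panel the cap, about x 587, hangs above the ring at (582,222). I'll quantify the sideways error.

Run:
```python
from h import *
b,d=load('scene'); K,Rm,t=cal('scene')
pr=lambda p:(lambda q:(q[:2]/q[2]))(K@(Rm@np.array(p,float)+t))
for z in(98,123,133,150,167): 
    p=pr([488.6,52.6,z]); print(z,p.round(2),'panel',((p-[240,135]+.5)/.225-.5).round(0))
g=b.astype(int)
for v in(166,168,170,172,174,176): print(v,g[v,270:294,1].tolist(), d[v,274:284].astype(int).tolist())
for v in (184,185,186): print(v,g[v,270:294,1].tolist())
print('world +x,+y px',(pr([498.6,52.6,150])-pr([488.6,52.6,150])).round(2),(pr([488.6,62.6,150])-pr([488.6,52.6,150])).round(2))
```

```text
98 [280.11 184.84] panel [180. 223.]
123 [280.37 179.23] panel [181. 198.]
133 [280.48 176.93] panel [182. 188.]
150 [280.66 172.96] panel [182. 170.]
167 [280.85 168.9 ] panel [183. 152.]
166 [35, 35, 34, 34, 33, 36, 42, 67, 94, 101, 102, 102, 102, 102, 97, 77, 53, 38, 41, 52, 56, 59, 79, 88] [1037, 1039, 1041, 1042, 1091, 1090, 1090, 1089, 1093, 1092]
168 [36, 35, 34, 35, 36, 38, 47, 65, 84, 90, 90, 89, 89, 89, 90, 84, 72, 53, 46, 53, 55, 62, 80, 87] [1041, 1047, 1047, 1046, 1090, 1086, 1088, 1085, 1087, 1085]
170 [61, 46, 35, 34, 40, 52, 62, 69, 83, 89, 91, 89, 91, 90, 90, 87, 78, 60, 50, 55, 62, 72, 88, 93] [1047, 1049, 1055, 1055, 1079, 1079, 1079, 1080, 1080, 1078]
172 [90, 61, 40, 35, 44, 58, 65, 73, 87, 98, 100, 102, 102, 100, 96, 88, 77, 58, 53, 68, 81, 89, 91, 85] [1060, 1062, 1058, 1063, 1073, 1072, 1072, 1075, 1070, 1072]
174 [92, 71, 51, 41, 49, 63, 70, 73, 88, 97, 102, 103, 102, 98, 94, 87, 79, 75, 75, 84, 91, 93, 86, 70] [1068, 1067, 1063, 1066, 1072, 1070, 1067, 1067, 1071, 1071]
176 [105, 97, 79, 62, 60, 66, 73, 77, 88, 95, 97, 96, 96, 94, 91, 88, 87, 90, 94, 95, 94, 89, 75, 60] [1072, 1075, 1074, 1069, 1077, 1076, 1078, 1077, 1075, 1079]
184 [97, 96, 95, 85, 64, 46, 44, 47, 50, 51, 53, 53, 52, 48, 41, 38, 38, 47, 53, 58, 61, 62, 62, 64]
185 [98, 98, 95, 85, 64, 46, 42, 45, 48, 51, 52, 52, 51, 46, 39, 36, 39, 47, 57, 62, 61, 63, 64, 65]
186 [98, 97, 98, 88, 69, 48, 40, 40, 44, 47, 49, 49, 47, 42, 38, 37, 42, 52, 60, 63, 64, 63, 63, 64]
world +x,+y px [2.38 1.54] [ 2.17 -1.55]
```

Sideways the cap is centred, at 280.4 against the expected 280.6 px. I'll descend in stages and watch the force.

```bash
echo '[[[0, -0.5, 5], [0, 0, 0]], [[0, -0.5, 10], [0, 0, 0]], [[0, -0.5, 12], [0, 0, 0]], [[0, -0.5, 12], [0, 0, 0]]]' > next.json && python3 -m jog next.json -; echo '[[[0, 0, 3], [0, 0, 0]], [[0, 0, 5], [0, 0, 0]], [[0, 0, 5], [0, 0, 0]]]' > next.json && python3 -m jog next.json -;  echo '[[[0, 0, 3], [0, 0, 0]], [[0, 0, 5], [0, 0, 0]], [[0, 0, 5], [0, 0, 0]]]' > next.json && python3 -m jog next.json -
python3 - <<'E'
from h import *
b,d=load('scene'); P=ptmap('scene',d)
q=P[171:176,279:283].reshape(-1,3); print((q.mean(0)-20*np.array([.716,-.698,0])).round(1), q.std(0).round(1))
E
```

```text
clock: 11.3
position: [492.4, 50.0, 133.1]
ee_rot: [0.984, -0.175, -0.0, 0.0]
contact_force: [0.3, -0.8, -0.7]
gripper_width: 37.8
grasp_force: 60.3
clock: 11.6
position: [492.5, 50.1, 128.3]
ee_rot: [0.984, -0.175, -0.0, 0.0]
contact_force: [0.1, -0.6, 0.2]
gripper_width: 37.8
grasp_force: 60.3
clock: 11.9
position: [492.9, 50.2, 123.5]
ee_rot: [0.984, -0.175, 0.0, -0.0]
contact_force: [-0.1, 0.4, 0.2]
gripper_width: 37.6
grasp_force: 60.3
[485.4  52.9 166.1] [3.9 4.  2.9]
```

```bash
echo '[[[0, 0, 2], [0, 0, 0]], [[0, 0, 4], [0, 0, 0]], [[0, 0, 4], [0, 0, 0]]]' > next.json && python3 -m jog next.json -;  echo '[[[0, 0, 1.5], [0, 0, 0]], [[0, 0, 3], [0, 0, 0]], [[0, 0, 3], [0, 0, 0]]]' > next.json && python3 -m jog next.json -
```

```text
clock: 12.2
position: [493.7, 50.6, 120.5]
ee_rot: [0.985, -0.175, 0.001, -0.001]
contact_force: [0.1, 1.2, 3.0]
gripper_width: 37.5
grasp_force: 60.6
clock: 12.5
position: [493.2, 50.6, 116.7]
ee_rot: [0.984, -0.175, 0.001, -0.001]
contact_force: [1.5, 2.1, 1.2]
gripper_width: 38.0
grasp_force: 60.3
```

```bash
echo '[[[0, 0, 1.5], [0, 0, 0]], [[0, 0, 3], [0, 0, 0]], [[0, 0, 3], [0, 0, 0]]]' > next.json && python3 -m jog next.json -
```

```text
clock: 12.8
position: [492.5, 50.3, 112.6]
ee_rot: [0.984, -0.176, -0.0, -0.0]
contact_force: [1.4, 2.9, -5.9]
gripper_width: 37.7
grasp_force: 60.6
```

```bash
echo '[[[0, 0, 1], [0, 0, 0]], [[0, 0, 2], [0, 0, 0]], [[0, 0, 2], [0, 0, 0]]]' > next.json && python3 -m jog next.json -;  echo '[[[0, 0, 1], [0, 0, 0]], [[0, 0, 1.5], [0, 0, 0]], [[0, 0, 1.5], [0, 0, 0]]]' > next.json && python3 -m jog next.json -
```

```text
clock: 13.1
position: [492.6, 50.1, 111.5]
ee_rot: [0.984, -0.175, -0.0, 0.0]
contact_force: [0.6, 2.6, -3.1]
gripper_width: 37.8
grasp_force: 61.0
clock: 13.4
position: [492.7, 50.0, 110.7]
ee_rot: [0.984, -0.175, 0.0, 0.0]
contact_force: [-1.2, 2.1, 3.1]
gripper_width: 37.8
grasp_force: 61.5
```

```bash
echo '[[[0, 0, 1], [0, 0, 0]], [[0, 0, 2], [0, 0, 0]], [[0, 0, 2], [0, 0, 0]]]' > next.json && python3 -m jog next.json -;  echo '[[[0, 0, 1], [0, 0, 0]], [[0, 0, 1.5], [0, 0, 0]], [[0, 0, 1.5], [0, 0, 0]], [[0, 0, 1.5], [0, 0, 0]]]' > next.json && python3 -m jog next.json -
```

```text
clock: 13.7
position: [492.8, 50.0, 108.9]
ee_rot: [0.985, -0.175, 0.0, 0.0]
contact_force: [-3.0, 2.7, 6.9]
gripper_width: 37.6
grasp_force: 62.0
clock: 14.1
position: [492.8, 49.9, 108.6]
ee_rot: [0.985, -0.175, 0.0, 0.0]
contact_force: [-4.5, 2.2, 14.8]
gripper_width: 37.8
grasp_force: 62.8
```

```bash
echo '[[[0, 0, 0], [0, 0, 0]], [[0, 0, 0], [0, 0, 0]], [[0, 0, 0], [0, 0, 0]], [[0, 0, 0], [0, 0, 0]], [[0, 0, 0], [0, 0, 0]]]' > next.json && python3 -m jog next.json -
python3 - <<'E'
from h import *
b,d=grab('scene'); cv2.imwrite('pics/e1.png',cv2.resize(b[135:225,240:330],(590,590),interpolation=cv2.INTER_CUBIC))
E
```

```text
clock: 14.6
position: [492.9, 50.0, 108.6]
ee_rot: [0.985, -0.175, 0.0, 0.0]
contact_force: [-5.2, 2.9, 14.5]
gripper_width: 37.9
grasp_force: 62.8
```

View pics/e1.png

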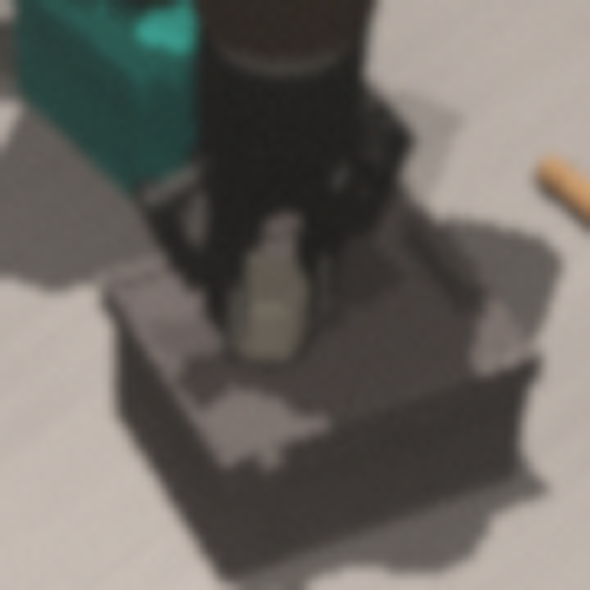

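The cap sits upright and fully down on the lid at about (268,320), the lid is closed, and the force holds steady at about 14.5 N. I'll hand it in.

```bash
python3 -c "from bench import arm; print(arm.job_done())"
```

```text
the job is handed in; nothing more can be done
None
```

I handed the job in at about 15 s. The lid is pushed home past its catch, and the cap is on the stud past the nubs, with the gripper still pressing it down at about 14.5 N. The hand-in call returned no verdict.

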